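# Turn the test bar to the spray mask and hold the sprung shutter half open

### The job

The clay test bar on the mask stand is ready for its next spray pass: give it a quarter turn so that the side with the raised panel faces the window in the mask plate, set it back squarely, fully down in its nest, and let go of it. Then slide the sprung shutter by its wooden tab until the window is half uncovered, never much further, and finish while still holding it there against the spring: do not let go. Leave the mortar, bottle, tin and vase alone.

Things in the scene. Friction and masses are not known exactly. Their poses are not given: they have to be found in the camera images.
- stand: Fixed mask stand. Origin on the bench under the nest's centre; x points from nest to mask plate (away from the robot, within 0.3 rad), y left along the plate. Steel base 10 mm thick, x -45 to 125, y -140 to 120 mm. Upright aluminium plate x 75 to 81, full width, top z 108, gussets on its near side at y -125 and 108 up to z 45. Beyond it guides (top z 106) and a spring tube at y -138 to -48.
- seat (a point): Centre of the nest's floor, on the stand's base, 10 mm above the bench; axes as the stand's. The nest is a square frame of 8 mm round steel bar lying on the base, 47 x 47 mm clear inside, its rounded top 18 mm above the bench.
- window (a point): Centre of the 60 x 60 mm window in the mask plate: stand x 78, y 0, z 60 mm. A 4 mm index pin on the plate's far side (stand x 95, y 0, top z 112) marks the window's middle.
- bar: Loose clay bar, upright, 40 x 40 x 120 mm, 0.24 to 0.45 kg, origin at the foot's centre. On its own +x side a raised panel 26 mm wide, 10 proud, from 30 mm up to the top: a bump seen from above. It starts in the nest (top z 130) with the bump to stand +y (left); needed to +x, the plate: a quarter turn clockwise from above. Gap to plate 55 mm. The tab is 7 mm taller than the bar: grip near the top.
- bar_panel (a point): Middle of the raised panel's outer face: 30 mm out along the bar's x, 75 mm above its foot.
- shutter (a joint): Shutter travel in m: 0 shut, 0.070 fully open, half 0.035; slides along stand +y (left). A steel sheet 70 mm wide on the plate's far side covers the window; at half travel its right edge and the right face of its tab are at the window's middle, in line with the index pin. A spring shuts it: 2.8 N at the start, 6.6 N at half, 10.5 N fully open, plus 0.3 N friction; it snaps shut if let go.
- shutter_tab (a point): Centre of the top of the shutter's wooden tab, 137 mm above the bench; shut, it is at stand x 85, y -28 mm, and it moves with the shutter. The tab is 22 mm (x) by 14 mm (y), 26 mm tall (z 111 to 137), free above the plate: pinch it from above across y, or push on its right face.
- mortar: Bystander: white ceramic bowl, 144 mm across the rim, 75 mm high, origin under its centre.
- glue: Bystander: white bottle with cap, 60 mm diameter, 155 mm high, origin under its centre.
- tin: Bystander: low tin, 72 mm diameter, 55 mm high, origin under its centre.
- vase: Bystander: terracotta vase, 76 mm at the widest, 130 mm high, origin under its centre.
Not all that is in view belongs to the job. Leave any blue or yellow look-alike of the bar alone.

How it is judged:
On the way, in this order (a step that is already met when the one before it is completed fails the run):
1. bar turned, down in its nest with the raised panel to the window, let go, shutter still shut (horizontal distance between bar and seat below 0.008 m and z of bar in the frame of stand below 0.0145 m and x of bar_panel in the frame of stand above 0.02 m and angle between the x axis of bar and the x axis of stand, either way round below 0.2 rad and angle between bar's own z axis and vertical below 0.1 rad and contact force between the fingers and bar below 0.2 N and linear speed of bar below 0.02 m/s and value of joint shutter below 0.006 m), for 0.2 s.
2. shutter at half travel, held by the fingers (value of joint shutter between 0.029 and 0.041 m and contact force between the fingers and shutter above 2 N), for 0.3 s.
At the end, for the whole second after the job is handed in: The fingers still hold the shutter against its spring (more than 2 N) at half travel, 35 mm within 6 mm, still. The bar, let go and at rest, stands upright fully down in the nest (foot within 4.5 mm of the floor, centre within 8 mm, square within 0.2 rad) with its raised panel towards the window (all of step 2 and horizontal distance between bar and seat below 0.008 m and z of bar in the frame of stand below 0.0145 m and x of bar_panel in the frame of stand above 0.02 m and angle between the x axis of bar and the x axis of stand, either way round below 0.2 rad and angle between bar's own z axis and vertical below 0.1 rad and contact force between the fingers and bar below 0.2 N and linear speed of bar below 0.02 m/s and velocity of joint shutter between -0.01 and 0.01 m/s and contact force between bar and shutter below 0.2 N); the arm keeps its last pose, push and grip.
It fails at once if shutter opened beyond 55 mm (value of joint shutter above 0.055 m).
It fails at once if bar tipped over (angle between bar's own z axis and vertical above 0.6 rad).
It fails at once if a bystander disturbed by more than 30 mm (distance of any of mortar, glue, tin, vase from where it was at the start of the episode above 0.03 m).
It also fails if it takes over 51 s, if anything falls off the work surface, if the arm or the gripper's body presses on something with over 40 N, if the wrist force passes 120 N, or if a joint passes its speed limit or range.

### The arm

A 7-joint arm with a two-finger parallel gripper is mounted at the origin on the work surface. World frame = base frame: x ahead of the robot, y to its left, z up, the work surface at z = 0. Lengths are in m, angles in rad, forces in N, time in s.
With the tool pointing down it reaches from about 0.425 to 0.875 m from the base axis. Payload 4.7 kg.
Tool frame: the origin (TCP) lies midway between the tips of the shut fingers; the grasp point (between the pads) lies 19 mm behind it; z points along the fingers, y is the line along which they close (so a half turn about z gives the same grasp; the last joint's range is limited). The gripper opens to 87 mm and grips with 3 to 60 N. Pads are 19 mm wide; open, the fingers measure 117 mm over their backs; the gripper's body (75 mm by 190 mm) begins 51 mm behind the grasp point.
Start: joints at [0.014, 0.321, -0.07, 1.45, 0.023, 1.371, -0.057], TCP at [0.65, -0, 0.223] pointing down, gripper open.
Joint ranges: [-2.86, 2.86], [-0.3, 2.09], [-1.38, 1.24], [0.06, 2.45], [-1.56, 4.7], [0.09, 2.05], [-2.69, 2.69]. Speed limits (rad/s): [2.57, 2.57, 3.14, 3.14, 3.14, 3.14, 3.14].

### API

Orientations are given as a rotation vector (axis times angle).
In Python, from workcell import bot, camera, camera_model gives the robot as it stands. The module is installed in compiled form; this text tells all that it offers.
- The arm moves only by the tool drive_effector, called after ">>>" by a JSON object that holds its "api" and its "payload". Schema: {"type":"object","properties":{"deltas":{"type":"array","items":{"type":"object","properties":{"dx":{"type":"number"},"dy":{"type":"number"},"dz":{"type":"number"},"yaw":{"type":"number"}},"additionalProperties":false},"minItems":1,"maxItems":5},"aperture":{"type":"number"},"clamp_n":{"type":"number"},"only":{"type":"string"},"quiet":{"type":"boolean"},"lines":{"type":"string"}},"required":["deltas"],"additionalProperties":false}. deltas is a list of rows, 1 to 5 of them, each an object with the fields dx, dy, dz (the shift in fractions of the full range, 1 being 0.75 m), yaw (a turn about the tool's z in parts of the range, where 1.0 means 90 degrees); a field left out counts as zero; each row shifts and turns the commanded pose from where the row before left it, along the tool's axes as they then stand; what a row does not reach is not made up. A row lasts 1/12 s, in which the tool goes at most 0.0417 m and 0.125 rad, less where a joint would pass 70% of its speed; a pose out of reach is approached as far as the arm can. aperture is the finger opening in m, set as the call begins (left out keeps the last). The fingers move at their own pace and stop on an object; clamp_n is the grip in N (left out, the last holds). Time passes only in rows, so rows that do not move let the fingers close. The tool returns the time, the measured TCP pose, the force, the opening and the grip force at its end. only (a regular expression) keeps the lines of the reply that match it, lines (a string "A,B") keeps lines A to B, and quiet returns only ok. Shift and turn numbers lie between -1 and 1, and a call with a number outside is refused. Input that does not fit is refused with a message, and nothing moves.
- bot.read_state(): the state, without advancing time (a new reading comes with each control period).
- camera(name): name is "scene" or "side" or "wrist"; returns (picture, depth): 384x512x3 uint8, red, green, blue; 384x512 float32, m along the optical axis (not along the pixel's ray), 0 where there is no reading.
- camera_model(name): a dict with "mtx" (3x3 intrinsics, pixels), "D" ([k1, k2, p1, p2, k3] as OpenCV has them; the pictures are not rectified), "R" (3x3) and "t" (3): a world point X has camera coordinates R X + t. Camera axes: x right, y down, z forward; pixel columns grow to the right and rows downward; lengths in m; the calibration is good to about 2 mm. A picture is of the moment at which its call begins: read the wrist's pose just before it. camera_model takes no time and is no camera call; for the wrist camera it gives the pose at the moment of the call.
- bot.sign_off(): hands the job in; it is judged then, once.
The state is a dict: "time": time; "joint_pos": joint angles; "joint_vel": joint speeds; "tau": joint torques, N m; "position": TCP position; "tool_rot": TCP orientation; "wrist_force": force on the tool from outside, world axes, zero at the start; "ft_torque": the same for the moment, N m; "width": finger opening in m; "grip_force": force on a finger pad.
Only numpy, scipy, OpenCV 4.12 (cv2) and the standard library are available. Lean on these libraries where they do the work, as an engineer would, in place of code of your own. Each camera call takes 0.05 s, during which the arm holds its last target. There are 200 camera calls.

## Working session

There is one attempt and no reset: what is moved stays moved. The work goes in short steps, Python scripts to look and compute and a tool call to move; the robot and the scene stay as the last step left them, time stands still between calls to the robot, and variables do not carry over. Pictures are saved under pics/ and viewed, at most 10 in all, crops included, and the job is handed in when it is done.

```bash
mkdir -p pics; python3 - <<'E'
from workcell import bot,camera,camera_model
import cv2,numpy as np
s=bot.read_state(); print(s)
for n in ("scene","side","wrist"):
    m=camera_model(n); p,d=camera(n)
    np.savez(f"pics/{n}0.npz",p=p,d=d,**{k:np.array(v) for k,v in m.items()})
    cv2.imwrite(f"pics/{n}0.png",p[:,:,::-1])
    print(n,m)
a=[cv2.imread(f"pics/{n}0.png") for n in("scene","wrist")]
cv2.imwrite("pics/a0.png",cv2.resize(a[0],(800,600)))
E
```

```text
{'time': 0.0, 'joint_pos': array([ 0.01410958,  0.32180187, -0.07009007,  1.4516888 ,  0.02258131,
        1.37081843, -0.05689082]), 'joint_vel': array([ 0.001388  ,  0.00079013, -0.00045719, -0.00073471, -0.00026076,
        0.00023724,  0.00022478]), 'tau': array([-2.58547143e-04, -4.91284704e+01, -4.03903294e-01, -3.12526345e+01,
       -6.40594075e-02,  4.37659642e-02,  1.61017233e-04]), 'position': array([ 6.49430877e-01, -4.69374299e-05,  2.21468366e-01]), 'tool_rot': array([-2.22048206, -2.22055268,  0.00223012]), 'wrist_force': array([ 0.46352109, -0.10651351, -0.26102928]), 'ft_torque': array([ 0.04265634, -0.02843526, -0.02883763]), 'grip_force': 0.0, 'width': 0.08682255936117718}
scene {'mtx': array([[423.04410021,   0.        , 251.14133775],
       [  0.        , 423.04410021, 189.0539646 ],
       [  0.        ,   0.        ,   1.        ]]), 'D': array([-0.07729359,  0.        ,  0.        ,  0.        ,  0.        ]), 'R': array([[-0.33835088,  0.94101452,  0.00321847],
       [ 0.7635068 ,  0.27652231, -0.58360327],
       [-0.55006913, -0.19500536, -0.81203255]]), 
[... 288 characters left out ...]
        ]), 'R': array([[-0.99646098, -0.08297261, -0.01345626],
       [-0.03278181,  0.53101378, -0.84672883],
       [ 0.07740076, -0.84329112, -0.5318545 ]]), 't': array([0.54747749, 0.13524521, 1.16476479])}
wrist {'mtx': array([[265.35906364,   0.        , 257.39497002],
       [  0.        , 265.35906364, 190.87240184],
       [  0.        ,   0.        ,   1.        ]]), 'D': array([-0.01501439,  0.        ,  0.        ,  0.        ,  0.        ]), 'R': array([[ 9.99999021e-01, -7.38865608e-05, -1.39767228e-03],
       [ 3.27402881e-04, -9.58550860e-01,  2.84921289e-01],
       [-1.36079182e-03, -2.84921468e-01, -9.58549897e-01]]), 't': array([-0.64996673, -0.03475445,  0.3927012 ])}
```

View pics/a0.png

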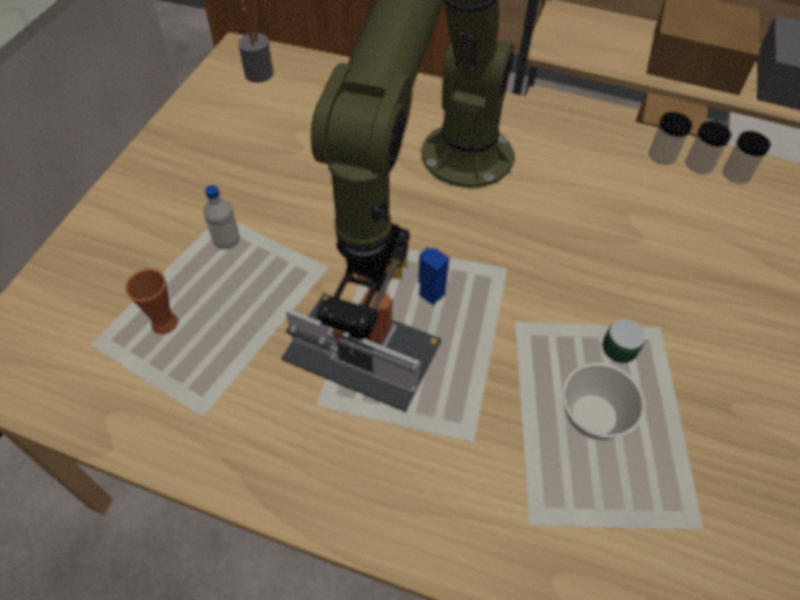

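View pics/wrist0.png

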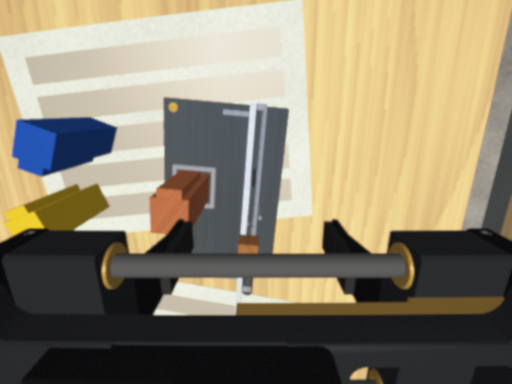

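The wrist view has up = world +y and right = world +x. The stand base's left corners are near (164,98) and (288,108), the bar's top near (165,215) with the bump towards +y, the nest frame around (193,186) and the tab near (248,243).

```bash
python3 - <<'E'
import cv2,numpy as np
a=cv2.imread("pics/wrist0.png")[85:265,140:300]
b=cv2.imread("pics/side0.png")
a=cv2.resize(a,None,fx=3.3,fy=3.3,interpolation=cv2.INTER_CUBIC)
c=np.zeros((600,800,3),np.uint8); c[:a.shape[0],:a.shape[1]]=a
b=cv2.resize(b,(268,201)); c[:201,532:]=b
cv2.imwrite("pics/b0.png",c)
E
```

```text
(no output)
```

View pics/b0.png

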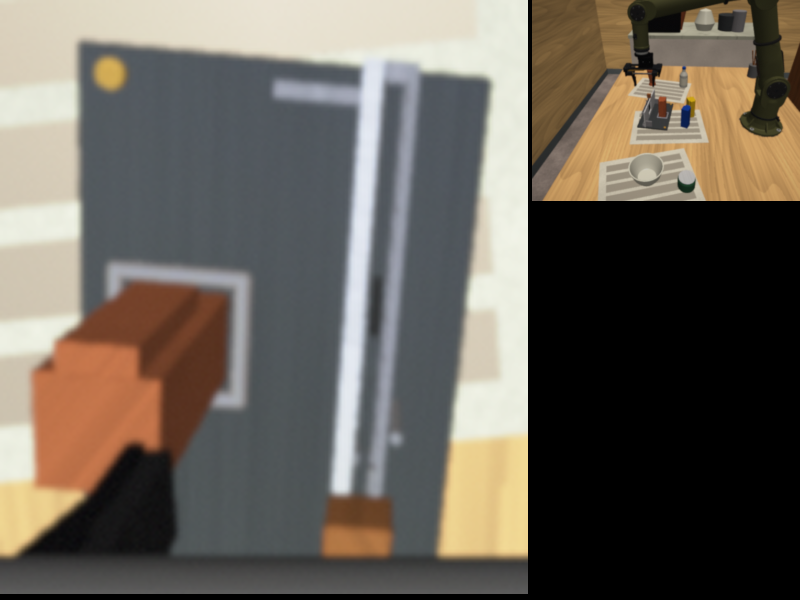

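In the crop, the base corners are at (80,42) and (489,79). The bar top's left edge runs (35,372)–(160,378) with the bump in front of it at (55,343)–(140,347), and the near-right corner is (38,487). The pin is at (396,438) and the tab top's left edge is (323,530)–(392,530).

```bash
cat > h.py <<'E'
import numpy as np,cv2
def ray(uv,z,m):
    R,t=np.array(m["R"]),np.array(m["t"])
    n=cv2.undistortPoints(np.array(uv,float).reshape(-1,1,2),np.array(m["mtx"]),np.array(m["D"])).reshape(-1,2)
    C=-R.T@t; d=np.c_[n,np.ones(len(n))]@R
    return C+d*((np.array(z)-C[2])/d[:,2])[:,None]
E
python3 - <<'E'
from h import *
m=np.load("pics/wrist0.npz")
P=np.array([[80,42],[489,79],[107,262],[250,275],[245,408],[35,372],[160,378],[38,487],[55,343],[140,347],[396,438],[323,530],[392,530]])
z=np.array([10,10,15,15,15,130,130,130,130,130,112,137,137])/1000
uv=(P+.5)/3.3-.5+[140,85]
W=ray(uv,z,m)
S=np.array([[-45,120],[125,120],[-31.5,31.5],[31.5,31.5],[31.5,-31.5],[-20,20],[20,20],[-20,-20],[-13,30],[13,30],[95,0],[74,-21],[96,-21]])/1000
print(np.round(W*1000,1))
from scipy.optimize import least_squares as ls
def T(p,S): c,s=np.cos(p[2]),np.sin(p[2]); return p[:2]+S@np.array([[c,s],[-s,c]])
for idx in ([0,1,2,3,4,10],range(13)):
    idx=list(idx); r=ls(lambda p:(T(p,S[idx])-W[idx,:2]).ravel(),[.6,.05,0],loss="soft_l1",f_scale=.003)
    print(r.x, np.round(1000*(W[:,:2]-T(r.x,S)),1).tolist())
E
```

```text
[[524.6  97.7  10. ]
 [691.2  83.1  10. ]
 [529.1   8.   15. ]
 [590.3   2.3  15. ]
 [585.3 -58.6  15. ]
 [541.4  -4.3 130. ]
 [579.8  -6.2 130. ]
 [537.9 -43.  130. ]
 [548.6   5.  130. ]
 [574.5   3.7 130. ]
 [652.6 -33.4 112. ]
 [629.5 -54.4 137. ]
 [651.2 -54.4 137. ]]
[ 0.55727912 -0.02555062 -0.0872794 ] [[1.7, -0.2], [-1.1, 0.0], [0.5, -0.5], [-1.1, -0.8], [-0.6, 1.1], [2.3, -0.4], [0.9, 1.1], [2.3, 0.7], [1.7, -0.5], [1.6, 0.5], [0.7, 0.5], [0.3, -1.5], [0.2, 0.5]]
[ 0.55802255 -0.02551882 -0.08698964] [[1.0, -0.2], [-1.8, -0.1], [-0.3, -0.6], [-1.8, -0.8], [-1.3, 1.0], [1.6, -0.5], [0.2, 1.1], [1.5, 0.7], [1.0, -0.5], [0.9, 0.5], [-0.0, 0.4], [-0.4, -1.5], [-0.6, 0.4]]
```

The rows are not in the units I measure in: shifts go in shares of 0.75 m and turns go in shares of 90 degrees. I convert before sending: -0.04 m / 0.75 = -0.0533, -0.0255 m / 0.75 = -0.034, 0.087 rad / 1.5708 = 0.0554.

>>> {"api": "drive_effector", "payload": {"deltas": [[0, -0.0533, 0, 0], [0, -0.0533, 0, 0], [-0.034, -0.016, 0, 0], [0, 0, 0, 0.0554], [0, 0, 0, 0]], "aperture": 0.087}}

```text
refused: deltas[0]: [0, -0.0533, 0, 0] is not of type 'object' (schema: type "object"). Nothing was moved.
```

The error is about the shape of the input: a list of objects with named fields. Fixing that and sending the same move.

>>> {"api": "drive_effector", "payload": {"deltas": [{"dy": -0.0533}, {"dy": -0.0533}, {"dx": -0.034, "dy": -0.016}, {"yaw": 0.0554}, {}], "aperture": 0.087}}

```text
time: 0.57
position: [0.5571, -0.0272, 0.2227]
tool_rot: [2.321, 2.117, -0.0]
wrist_force: [0.7, -0.2, 0.8]
width: 0.0869
grip_force: 0.0
```

>>> {"api": "drive_effector", "payload": {"deltas": [{}, {}]}}

```text
time: 0.73
position: [0.5584, -0.0245, 0.2225]
tool_rot: [-2.312, -2.126, -0.001]
wrist_force: [-0.5, -0.6, 0.3]
width: 0.0871
grip_force: 0.0
```

```bash
python3 - <<'E'
from h import *
from workcell import camera,camera_model
m=camera_model("wrist");p,d=camera("wrist")
cv2.imwrite("pics/w1.png",p[:,:,::-1]); np.savez("pics/w1.npz",p=p,d=d,**m)
E
```

```text
(no output)
```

View pics/w1.png

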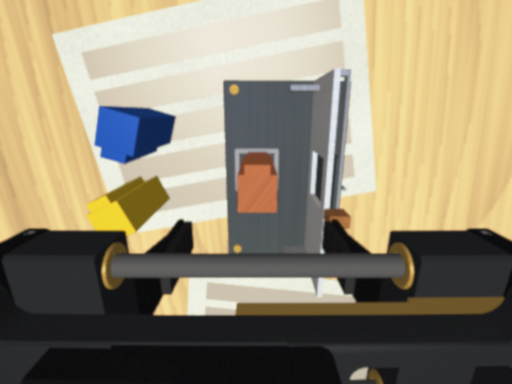

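The tool is square to the stand and centred on the bar: its top spans u 238–277, principal point 257. The fingers straddle it clear of the plate, so I go down and grip.

In the tool's units: 0.035 m / 0.75 = 0.0467, 0.024 m / 0.75 = 0.032.

>>> {"api": "drive_effector", "payload": {"deltas": [{"dz": 0.0467}, {"dz": 0.0467}, {"dz": 0.0467}, {"dz": 0.032}, {}], "aperture": 0.087}}

```text
time: 1.2
position: [0.5539, -0.0247, 0.0875]
tool_rot: [-2.308, -2.12, 0.012]
wrist_force: [-0.4, 0.5, -0.6]
width: 0.0869
grip_force: 0.0
```

>>> {"api": "drive_effector", "payload": {"deltas": [{}, {}, {}, {}, {}], "aperture": 0.02, "clamp_n": 20}}

```text
time: 1.62
position: [0.5592, -0.0255, 0.0953]
tool_rot: [2.314, 2.122, 0.003]
wrist_force: [-0.5, -0.0, -0.1]
width: 0.0618
grip_force: 0.0
```

>>> {"api": "drive_effector", "payload": {"deltas": [{}, {}, {}, {}, {}], "clamp_n": 30}}

```text
time: 2.03
position: [0.5581, -0.0255, 0.0938]
tool_rot: [2.316, 2.123, 0.0]
wrist_force: [-0.1, 0.0, 1.6]
width: 0.0402
grip_force: 30.0
```

In the tool's units: -0.009 m / 0.75 = -0.012, -0.008 m / 0.75 = -0.0107.

>>> {"api": "drive_effector", "payload": {"deltas": [{"dz": -0.0107}, {"dz": -0.012}, {"dz": -0.012}, {"dz": -0.012}, {}]}}

```text
time: 2.45
position: [0.5597, -0.0255, 0.1313]
tool_rot: [2.314, 2.121, 0.005]
wrist_force: [0.7, 0.2, -3.6]
width: 0.0397
grip_force: 30.0
```

>>> {"api": "drive_effector", "payload": {"deltas": [{"yaw": 0.0382}, {"yaw": 0.07}, {"yaw": 0.07}, {"yaw": 0.07}, {"yaw": 0.07}]}}

```text
time: 2.87
position: [0.5579, -0.0255, 0.1286]
tool_rot: [2.773, 1.476, -0.0]
wrist_force: [-0.0, 0.0, -3.9]
width: 0.04
grip_force: 30.0
```

>>> {"api": "drive_effector", "payload": {"deltas": [{"yaw": 0.07}, {"yaw": 0.07}, {"yaw": 0.07}, {"yaw": 0.07}, {"yaw": 0.07}]}}

```text
time: 3.28
position: [0.5579, -0.0255, 0.1285]
tool_rot: [-3.07, -0.668, 0.0]
wrist_force: [0.1, 0.0, -3.8]
width: 0.0402
grip_force: 30.0
```

>>> {"api": "drive_effector", "payload": {"deltas": [{"yaw": 0.07}, {"yaw": 0.07}, {"yaw": 0.07}, {"yaw": 0.07}, {"yaw": 0.0516}]}}

```text
time: 3.7
position: [0.5579, -0.0255, 0.1285]
tool_rot: [3.138, -0.145, -0.0]
wrist_force: [1.5, -0.5, -3.3]
width: 0.0396
grip_force: 30.0
```

>>> {"api": "drive_effector", "payload": {"deltas": [{}, {}, {}, {}, {}]}}

```text
time: 4.12
position: [0.558, -0.0255, 0.1286]
tool_rot: [-3.139, 0.136, -0.0]
wrist_force: [-0.9, -0.0, -4.4]
width: 0.04
grip_force: 30.0
```

```bash
python3 - <<'E'
from h import *
from scipy.spatial.transform import Rotation as Ro
from workcell import camera,camera_model,bot
s=bot.read_state(); print(s['position'],Ro.from_rotvec(s['tool_rot']).as_matrix().round(3),s['joint_pos'])
m=camera_model("wrist");p,d=camera("wrist")
cv2.imwrite("pics/w2.png",p[:,:,::-1]); np.savez("pics/w2.npz",p=p,d=d,**m)
E
```

```text
[ 0.55802929 -0.02552697  0.12859414] [[ 0.996 -0.086  0.   ]
 [-0.086 -0.996  0.   ]
 [ 0.    -0.    -1.   ]] [-0.08018086  0.19288463  0.08750943  1.80360547 -0.01840471  1.14578144
 -1.64379648]
```

View pics/w2.png

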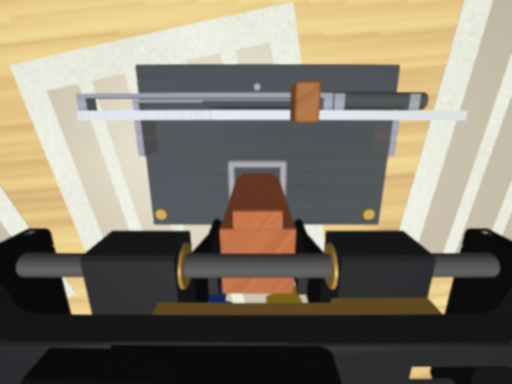

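The raised panel now faces the plate (up in the picture). The nest spans u 229–286, the pin is at (257,87), the panel edge at v≈211 and the bar's body edge at v≈228, so all is symmetric about u 257. Next I check the x offset.

```bash
python3 - <<'E'
from h import *
m=np.load("pics/w2.npz")
th=-.087;c,s=np.cos(th),np.sin(th)
W=ray([[257,87],[229,162],[286,162],[233,211],[282,211],[220,228],[296,228],[221,292],[296,292],[293,82],[320,82],[292,122],[318,122],[137,65],[398,66]],np.array([112,16,16,165,165,165,165,165,165,137,137,137,137,10,10])/1e3,m)
d=W[:,:2]-[.5575,-.0255]
print(np.round(1000*np.c_[d@[c,s],d@[-s,c]],1))
E
```

```text
[[  95.     0.6]
 [  29.2   30.3]
 [  29.2  -29.7]
 [  31.    12.8]
 [  31.   -12.3]
 [  21.5   19.8]
 [  21.5  -19.9]
 [ -18.    20.9]
 [ -18.   -21.6]
 [  95.5  -19.1]
 [  95.5  -33.8]
 [  74.3  -19.3]
 [  74.3  -34.1]
 [ 124.1  118.3]
 [ 123.5 -137.4]]
```

In the tool's units: 0.008 m / 0.75 = 0.0107, -0.0015 m / 0.75 = -0.002.

>>> {"api": "drive_effector", "payload": {"deltas": [{"dx": -0.002, "dz": 0.008}, {"dz": 0.0107}, {"dz": 0.008}, {"dz": 0.0053}, {}]}}

```text
time: 4.58
position: [0.5554, -0.0254, 0.1028]
tool_rot: [3.138, -0.137, -0.005]
wrist_force: [-0.4, -0.1, -3.1]
width: 0.0399
grip_force: 30.0
```

>>> {"api": "drive_effector", "payload": {"deltas": [{"dz": 0.004}, {"dz": 0.004}, {"dz": 0.0027}, {}, {}]}}

```text
time: 5.0
position: [0.5565, -0.0254, 0.0965]
tool_rot: [3.139, -0.137, 0.0]
wrist_force: [-0.5, 0.0, -3.3]
width: 0.0398
grip_force: 30.0
```

>>> {"api": "drive_effector", "payload": {"deltas": [{"dz": 0.0027}, {"dz": 0.0013}, {}, {}, {}]}}

```text
time: 5.42
position: [0.5568, -0.0254, 0.0938]
tool_rot: [3.139, -0.137, 0.001]
wrist_force: [-0.3, 0.2, -1.9]
width: 0.0401
grip_force: 30.0
```

>>> {"api": "drive_effector", "payload": {"deltas": [{}, {}, {}, {}, {}], "aperture": 0.075}}

```text
time: 5.83
position: [0.5568, -0.0254, 0.0938]
tool_rot: [-3.139, 0.137, -0.001]
wrist_force: [0.2, 0.5, 0.1]
width: 0.0652
grip_force: 0.0
```

>>> {"api": "drive_effector", "payload": {"deltas": [{}, {}, {}, {}, {}]}}

```text
time: 6.25
position: [0.5565, -0.0254, 0.0936]
tool_rot: [3.139, -0.137, 0.0]
wrist_force: [-0.4, 0.4, 0.1]
width: 0.075
grip_force: 0.0
```

>>> {"api": "drive_effector", "payload": {"deltas": [{"dz": -0.0267}, {"dz": -0.04}, {"dz": -0.04}, {"dz": -0.0267}, {}]}}

```text
time: 6.67
position: [0.5596, -0.0254, 0.199]
tool_rot: [-3.138, 0.137, -0.014]
wrist_force: [0.7, -0.1, 0.8]
width: 0.075
grip_force: 0.0
```

>>> {"api": "drive_effector", "payload": {"deltas": [{}, {}]}}

```text
time: 6.83
position: [0.5559, -0.0254, 0.1927]
tool_rot: [3.138, -0.137, -0.002]
wrist_force: [-0.6, -0.5, 0.2]
width: 0.0748
grip_force: 0.0
```

```bash
python3 - <<'E'
from h import *
from workcell import camera,camera_model,bot
m=camera_model("wrist");p,d=camera("wrist")
cv2.imwrite("pics/w3.png",p[:,:,::-1]); np.savez("pics/w3.npz",p=p,d=d,**m)
E
```

```text
(no output)
```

View pics/w3.png

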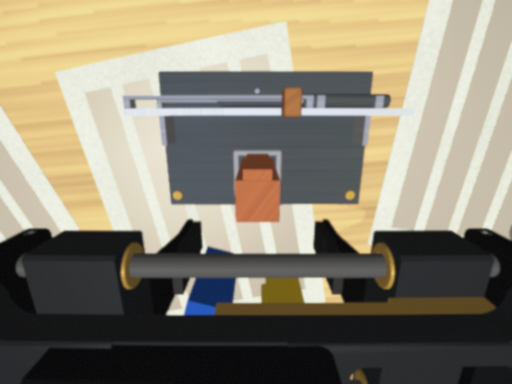

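The bar stands in its nest, top face u 236–279 and v 182–221. The tab top is u 282–301, v 87–117, and the pin is at (257,91).

In the tool's units: 0.021 m / 0.75 = 0.028, 0.02 m / 0.75 = 0.0267.

```bash
python3 - <<'E'
from h import *
m=np.load("pics/w3.npz");d=m["d"]
print(d[205,257],d[102,291])
R,t=m["R"],m["t"]
for u,v in((257,205),(291,102)):
    n=cv2.undistortPoints(np.array([[[u,v]]],float),m["mtx"],m["D"])[0,0]
    print((R.T@(np.r_[n,1]*d[v,u]-t)).round(4))
th=-.087;c,s=np.cos(th),np.sin(th)
W=ray([[257,91],[282.5,88],[301.5,88],[282,117],[301,117],[236,182],[279,182],[236,221],[279.5,221]],np.array([112,137,137,137,137,130,130,130,130])/1e3,m)
q=W[:,:2]-[.5575,-.0255]
print(np.round(1000*np.c_[q@[c,s],q@[-s,c]],1))
E
```

```text
0.23854472 0.20696317
[ 0.5549 -0.0246  0.1315]
[ 0.64   -0.0588  0.1382]
[[ 95.    0.6]
 [ 95.4 -19.2]
 [ 95.4 -33.9]
 [ 73.7 -19.4]
 [ 73.7 -34.5]
 [ 18.3  19.2]
 [ 18.3 -18.8]
 [-18.9  20. ]
 [-18.9 -20.1]]
```

>>> {"api": "drive_effector", "payload": {"deltas": [{"dx": 0.0267, "dy": 0.0093}, {"dx": 0.028, "dy": 0.0093}, {"dx": 0.028, "dy": 0.0093}, {"dx": 0.028, "dy": 0.0093}, {}], "aperture": 0.05}}

```text
time: 7.3
position: [0.6384, -0.0629, 0.1909]
tool_rot: [3.137, -0.14, -0.003]
wrist_force: [-1.6, 0.1, -1.3]
width: 0.0527
grip_force: 0.0
```

>>> {"api": "drive_effector", "payload": {"deltas": [{}, {}, {}, {}, {}]}}

```text
time: 7.72
position: [0.6363, -0.06, 0.1938]
tool_rot: [-3.138, 0.136, -0.0]
wrist_force: [0.2, 0.7, -0.2]
width: 0.0501
grip_force: 0.0
```

In the tool's units: 0.025 m / 0.75 = 0.0333, 0.017 m / 0.75 = 0.0227.

>>> {"api": "drive_effector", "payload": {"deltas": [{"dz": 0.0333}, {"dz": 0.0333}, {"dz": 0.0227}, {"dz": 0.0133}, {}]}}

```text
time: 8.13
position: [0.6349, -0.0601, 0.1141]
tool_rot: [-3.139, 0.136, 0.007]
wrist_force: [-0.6, -0.2, -0.5]
width: 0.0498
grip_force: 0.0
```

>>> {"api": "drive_effector", "payload": {"deltas": [{}, {}, {}, {}, {}], "aperture": 0.005, "clamp_n": 20}}

```text
time: 8.55
position: [0.6373, -0.0606, 0.1176]
tool_rot: [3.139, -0.137, 0.003]
wrist_force: [0.0, -0.9, 0.5]
width: 0.0244
grip_force: 0.0
```

>>> {"api": "drive_effector", "payload": {"deltas": [{}, {}, {}, {}, {}]}}

```text
time: 8.97
position: [0.637, -0.0602, 0.117]
tool_rot: [-3.138, 0.136, -0.001]
wrist_force: [-0.9, 0.9, 2.9]
width: 0.014
grip_force: 20.0
```

In the tool's units: -0.005 m / 0.75 = -0.0067, -0.003 m / 0.75 = -0.004.

>>> {"api": "drive_effector", "payload": {"deltas": [{"dy": -0.004}, {"dy": -0.0067}, {"dy": -0.0067}, {"dy": -0.0067}, {"dy": -0.0067}], "clamp_n": 25}}

```text
time: 9.38
position: [0.6389, -0.0386, 0.117]
tool_rot: [3.137, -0.138, 0.001]
wrist_force: [-1.0, -5.2, 5.4]
width: 0.0138
grip_force: 25.0
```

>>> {"api": "drive_effector", "payload": {"deltas": [{"dy": -0.0067}, {"dy": -0.0053}, {"dy": -0.0027}, {}, {}]}}

```text
time: 9.8
position: [0.6398, -0.0279, 0.1169]
tool_rot: [3.136, -0.138, 0.001]
wrist_force: [-0.3, -5.0, 5.1]
width: 0.0137
grip_force: 25.0
```

>>> {"api": "drive_effector", "payload": {"deltas": [{}, {}, {}, {}, {}]}}

```text
time: 10.22
position: [0.6399, -0.0281, 0.117]
tool_rot: [3.136, -0.138, 0.001]
wrist_force: [-2.3, -5.7, 3.7]
width: 0.0137
grip_force: 25.0
```

```bash
python3 - <<'E'
from h import *
from workcell import camera,camera_model,bot
s=bot.read_state();q=s['position'][:2]-[.5575,-.0255];th=-.087;c,si=np.cos(th),np.sin(th)
print(s['position'],q@[c,si],q@[-si,c],s['wrist_force'],s['width'])
o=np.zeros((576,800,3),np.uint8)
for n in("scene","wrist"):
    m=camera_model(n);p,d=camera(n);cv2.imwrite(f"pics/{n}4.png",p[:,:,::-1]);np.savez(f"pics/{n}4.npz",p=p,d=d,**m)
a=cv2.imread("pics/scene4.png")[170:270,170:290]
b=cv2.imread("pics/wrist4.png")
a=cv2.resize(a,None,fx=3.3,fy=3.3,interpolation=cv2.INTER_CUBIC);b=b[100:260,190:330]
b=cv2.resize(b,None,fx=2.8,fy=2.8,interpolation=cv2.INTER_CUBIC)
o[:a.shape[0],:a.shape[1]]=a;o[:b.shape[0],400:400+b.shape[1]]=b[:,:400]
cv2.imwrite("pics/c4.png",o)
E
```

```text
[ 0.63985467 -0.0280696   0.1170165 ] 0.08226646479691721 0.004595940728332424 [-2.33703054 -5.66634257  3.69253345] 0.013683086763151652
```

View pics/c4.png

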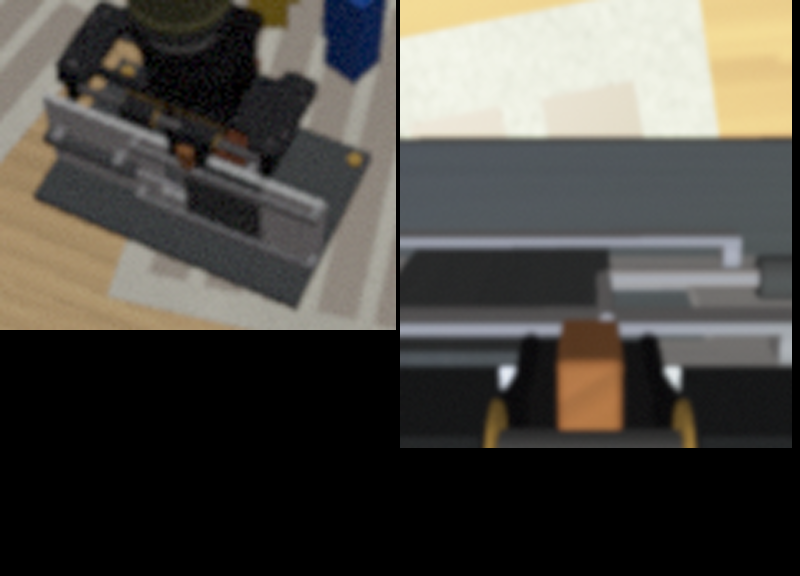

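The scene view shows the window partly uncovered with the fingers holding the tab. In the wrist crop the tab's top is at x 557–623, and the pin at about (607,316) is still slightly left of its right face. The TCP has travelled 32.3 mm along the plate, so I add 2.5 mm and check.

In the tool's units: -0.0015 m / 0.75 = -0.002.

>>> {"api": "drive_effector", "payload": {"deltas": [{"dy": -0.002}, {"dy": -0.002}, {}, {}, {}]}}

```text
time: 10.73
position: [0.6401, -0.0253, 0.117]
tool_rot: [3.136, -0.138, 0.001]
wrist_force: [-1.0, -6.5, 4.9]
width: 0.014
grip_force: 25.0
```

>>> {"api": "drive_effector", "payload": {"deltas": [{}, {}, {}, {}, {}]}}

```text
time: 11.15
position: [0.6401, -0.0253, 0.117]
tool_rot: [3.136, -0.139, 0.001]
wrist_force: [-1.9, -7.1, 4.2]
width: 0.0137
grip_force: 25.0
```

```bash
python3 - <<'E'
from h import *
from workcell import camera,camera_model,bot
s=bot.read_state();q=s['position'][:2]-[.5575,-.0255];th=-.087;c,si=np.cos(th),np.sin(th)
print(q@[c,si],q@[-si,c],s['wrist_force'],s['width'])
m=camera_model("wrist");p,d=camera("wrist");np.savez(f"pics/w5.npz",p=p,d=d,**m)
b=cv2.resize(p[180:260,210:310,::-1],None,fx=7,fy=7,interpolation=cv2.INTER_CUBIC)
cv2.imwrite("pics/w5.png",b)
E
```

```text
0.08225531035481383 0.007351642454504952 [-1.87349533 -7.10810806  4.17043772] 0.013730685346154915
```

View pics/w5.png

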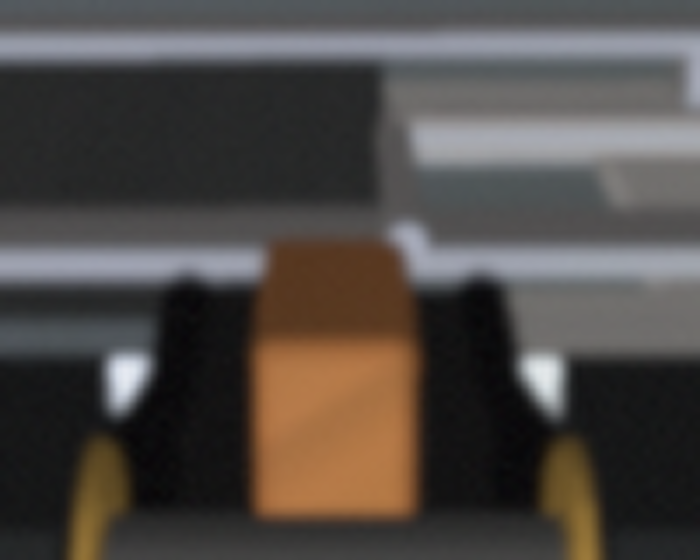

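The tab's right face (x≈407 in the crop at its foot) lines up with the pin (x≈410). Travel is 35.0 mm and the force about 6.7 N, as the spring should give at half.

```bash
python3 -c "
from workcell import bot
print(bot.sign_off())"
```

```text
the job is handed in; nothing more can be done
None
```

I turned the bar so its raised panel faces the window, set it fully down in its nest and let go, then handed in at 11 s with the gripper still holding the shutter about 35 mm open (half travel); the sign-off reported no verdict.

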